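Lever open a lash kit case and load its lash tray

ROBOT

A 7-joint arm with a two-finger parallel gripper is mounted at the origin on the work surface. World frame = base frame: x ahead of the robot, y to its left, z up, the work surface at z = 0. Lengths are in m, angles in rad, forces in N, time in s.
With the tool pointing down it reaches from about 0.4 to 0.9 m from the base axis. Payload 5.5 kg.
Tool frame: the origin (TCP) lies at the very end of the fingers, on their centre line; the grasp point (between the pads) lies 19 mm behind it; z points along the fingers, y is the line along which they close (so a half turn about z gives the same grasp; the last joint's range is limited). The gripper opens to 85 mm and grips with 20 to 120 N. Pads are 22 mm wide; open, the fingers measure 114 mm over their backs; the gripper's body (76 mm by 85 mm) begins 54 mm behind the grasp point. The pads swing forward as they close: fully open they stand 13 mm farther back than shut.
Start: joints at [-1.078, 0.501, -0.427, 1.55, 0.221, 1.138, -0.21], TCP at [0.148, 0.633, 0.231] pointing down, gripper open.
Joint ranges: [-2.88, 2.88], [-0.31, 2.03], [-1.54, 1.56], [0.2, 2.42], [-1.41, 4.55], [0.19, 2.02], [-2.57, 2.57]. Speed limits (rad/s): [2.57, 2.57, 3.14, 3.14, 3.14, 3.14, 3.14].

INTERFACE

Orientations are given as [roll, pitch, yaw] about the fixed x, y, z axes, in that order (R = Rz(yaw) Ry(pitch) Rx(roll)).
In Python, from bench import robot, vision gives the robot as it stands.
- The arm moves only by the tool play_rows, never from a script. Its argument "commands" is a list of rows, each an object of numbers: "dx", "dy", "dz": the shift along the tool's x, y, z normalised to -1 to 1, where 1 is 500 mm; "rx", "ry", "rz": the turn, a rotation vector about the tool's x, y, z normalised to -1 to 1, where 1 is 90 degrees. In form: [{"dx": .., "dy": .., "dz": .., "rx": .., "ry": .., "rz": ..}, ...]. A call has 1 to 20 rows; each row shifts and turns the commanded pose from where the row before left it, along the tool's axes as they then stand; what a row does not reach is not made up. A row lasts 1/12 s, in which the tool goes at most 41.7 mm and 7.16 degrees, less where a joint would pass 70% of its speed; a pose out of reach is approached as far as the arm can. A call with a number of a shift or a turn outside -1 to 1 is refused whole. A call with a gripper value outside its range is refused whole. "hand" is the gripper command: -1 is fully open, 1 is shut, values between are in proportion, set as the call begins (left out, the last holds). The fingers move at their own pace and stop on an object; "newtons" is the grip in N (left out, the last holds). Time passes only in rows, so rows that do not move let the fingers close. It gives the time, the measured TCP pose, the force, the opening and the grip force at its end, in the units of the state.
- robot.read_state(): the state, without advancing time (a new reading comes with each control period).
- vision.camera(name): name is "scene" or "top" or "wrist"; returns (picture, depth): 480x640x3 uint8, blue, green, red; 480x640 float32, m along the optical axis (not along the pixel's ray), 0 where there is no reading.
- vision.camera_params(name): a dict with "fx", "fy", "cx", "cy" (pixels), "view" (4x4, takes a point from world to camera coordinates). Camera axes: x right, y down, z forward; pixel columns grow to the right and rows downward; lengths in m; the calibration is good to about 2 mm. The wrist camera is an equidistant fisheye: a pixel r from the principal point sees the ray r / f radians off the axis. A picture is of the moment at which its call begins: read the wrist's pose just before it. camera_params takes no time and is no camera call; for the wrist camera it gives the pose at the moment of the call.
- robot.close_job(): hands the job in; it is judged then, once.
The state is a dict: "t": time; "joint_pos": joint angles; "joint_vel": joint speeds; "tau": joint torques, N m; "eef_pos": TCP position; "ee_rot": TCP orientation; "contact_force": force on the tool from outside, world axes, zero at the start; "ft_torque": the same for the moment, N m; "opening": opening from 0.0 (shut) to 1.0 (fully open); "grip_force": force on a finger pad.
Only numpy, scipy, OpenCV 4.12 (cv2) and the standard library are available. Lean on these libraries where they do the work, as an engineer would, in place of code of your own. Each camera call takes 0.05 s, during which the arm holds its last target. There are 200 camera calls.

TASK

Work the thin end of the steel opening blade into the slot in the front of the closed pink kit case and gently lever the lid up with it, then swing the lid right back so that it stays fully open. Put the blade down flat on the bench, and gently lay the lash tray flat, right way up, in the empty bay inside the case. Do not force or strike the case, and leave the other goods on the bench where they are.

Things in the scene. Friction and masses are not known exactly. Their poses are not given: they have to be found in the camera images.
- case: Pink rigid cosmetics kit case, closed, 150 mm deep (x) by 210 wide (y), held fast in a grey nest on the bench. Origin on the bench under its middle; x runs from the front (slot side) to the back (hinge side), y to the left seen from the front, z up. 5 mm walls up to z = 50 mm; closed lid from z = 50 to 66 mm, flush with the walls all round. White inner floor at z = 30 mm.
- nest (a point): Front edge middle of the nest (case x = -93 mm, z = 6 mm): a plate 186 x 246 mm, 6 mm thick, centred under the case, with black corner stops up to 22 mm high and 7 mm out from the case; none in front of its middle 160 mm.
- slot (a point): Middle of the slot in the case's front face (case x = -75, y = 0, z = 46 mm), under the gold bar on the front of the lid's top. 70 mm wide along y, 8 mm high: from the sill at z = 42 mm up to the closed lid's lower edge at z = 50 mm. It goes right through the 5 mm wall; behind it the case is empty from z = 35 mm up for over 30 mm. Axes as the case's.
- lid_hinge (a point): Middle of the hinge axis, on the back face of the case (case x = +75 mm), z = 50 mm. The axis runs along the case's y. Axes as the case's.
- lid (a joint): Angle of the lid in rad: 0 closed, grows as the front edge rises and swings back, stop at 1.9 (leaning back past upright). The hinge is stiff: the lid (140 g) stays at whatever angle it is left; raising it takes about 2 N at its front edge.
- lid_edge (a point): Middle of the lid's lower front edge, 150 mm from the hinge axis; closed, it is the upper edge of the slot. The lid is a 4 mm panel with a 5 mm thick rim standing 12 mm down all round (16 mm in all). x points from this edge to the hinge, z out of the lid's outer face.
- blade: Opening blade like a stiff narrow putty knife, 185 mm long, 90 g, loose on the bench. Teal handle 105 mm (x) by 20 wide (y) by 24 high (z), flat sides. Flat steel blade 26 mm wide, 2.5 thick, at half the handle's height (10.8 to 13.3 mm above its underside), 80 mm out from the handle. Origin at the centre of the handle's underside; x to the tip, z up.
- blade_tip (a point): Middle of the blade's thin front end, 132.5 mm ahead of the blade's origin and 12 mm above it. Axes as the blade's.
- blade_grip (a point): Good place to hold the blade: on the handle 35 mm ahead of the blade's origin, at half height (12 mm), 97.5 mm behind the tip. Axes as the blade's.
- tray: Lash tray: a closed thin-walled box with a lavender base, clear cover and rows of black lashes in it, 50 mm (x) by 100 mm (y), 26 mm high, about 70 g, lying loose on the bench. Origin at the centre of its underside, z up.
- bay (a point): Centre of the floor of the empty grey-floored bay (case x = 0, y = -35, z = 30 mm). The bay is 66 mm (case x) by 116 mm (case y) between ribs 5 mm high, 4 mm thick. The tray goes in with its 100 mm side along the case's y, either way round. To the bay's left (case y = +35 to +92 mm) a pen and tweezers are fixed, up to z = 43 mm. Axes as the case's.
- tub: Bystander: round tub with white lid, 84 mm across, 62 mm high; origin under its centre.
- band_tray: Bystander: white open tray with rubber bands, 130 x 100 mm, 36 mm high; origin under its centre.
- carton: Bystander: open grey carton with a yellow card, 150 x 90 mm, 47 mm high; origin under its centre.
- box_stack: Bystander: stack of three white boxes, 122 x 80 mm, 75 mm high; origin under its centre.
- lash_stack: Bystander: banded block of lash trays, 102 x 100 mm, 78 mm high; origin under its centre. Not the tray to be loaded.
- spray: Bystander: spray bottle with blue cap, 56 mm across, 150 mm high; origin under its centre.
There are look-alikes about, which are no part of the job. What is meant by the tray is not red, and is the smaller of those in its own colour.

How it is judged:
On the way, in this order (a step that is already met when the one before it is completed fails the run):
1. the lid is levered up past 0.25 rad with the blade bearing on it (value of joint lid above 0.25 rad and contact force between blade and case above 0.3 N), for 0.1 s.
2. the lid is swung right back, past 1.7 rad (value of joint lid above 1.7 rad), for 0.2 s.
3. the lash tray lies in the bay (x of tray in the frame of bay between -0.014 and 0.014 m and y of tray in the frame of bay between -0.014 and 0.014 m and z of tray in the frame of bay between -0.004 and 0.004 m and angle between tray's own z axis and vertical below 0.08 rad), for 0.2 s.
At the end, for the whole second after the job is handed in: The lid stands open past 1.7 rad; the tray lies flat and right way up on the bay floor (within 14 mm of its centre each way, 4 mm in height, 0.08 rad of level), released and at rest; the blade lies at rest flat on the bench (grip point under 20 mm high, within 0.15 rad of level) (all of step 3 and value of joint lid above 1.7 rad and linear speed of each of tray, blade below 0.02 m/s and height (world z) of blade_grip below 0.02 m and angle between blade's own x axis and vertical between 1.42 and 1.72 rad); the robot touches nothing.
It fails at once if the blade is forced or struck against the case or lid: more than 30 N (contact force between blade and case above 30 N).
It fails at once if the arm or fingers push the case or lid with more than 30 N (contact force between any of the fingers, the arm and case above 30 N).
It fails at once if the tray is dropped or pressed hard into the case: more than 40 N (contact force between tray and case above 40 N).
It fails at once if one of the other goods on the bench is moved more than 30 mm (distance of any of tub, band_tray, carton, box_stack, lash_stack, spray from where it was at the start of the episode above 0.03 m).
It also fails if it takes over 69 s, if anything falls off the work surface, if the arm or the gripper's body presses on something with over 40 N, if the wrist force passes 120 N, or if a joint passes its speed limit or range.

## Working session

There is one attempt and no reset: what is moved stays moved. The work goes in short steps, Python scripts to look and compute and a tool call to move; the robot and the scene stay as the last step left them, time stands still between calls to the robot, and variables do not carry over. Pictures are saved under pics/ and viewed, at most 10 in all, crops included, and the job is handed in when it is done.

Besides the shell and the picture viewer there is one more tool, called after ">>>" by a JSON object that holds its "method" and its "body". play_rows: Moves the arm, as the interface text tells. Scaled input: -1 to 1 covers 500 mm each way for a shift and 90 degrees each way for a turn. Its arguments: {"type":"object","properties":{"commands":{"type":"array"},"hand":{"type":"number"},"newtons":{"type":"number"}},"required":["commands"]}

```bash
ls; mkdir -p pics; python3 - <<'E'
from bench import robot, vision
import cv2, numpy as np
print(robot.read_state())
for n in("scene","top"):
    p,d=vision.camera(n); cv2.imwrite(f"pics/{n}0.png",p); np.savez(f"{n}0.npz",p=p,d=d)
    print(n,vision.camera_params(n))
E
```

```text
pics
{'t': 0.0, 'joint_pos': array([-1.07780133,  0.50187103, -0.42674762,  1.55144578,  0.22081857,
        1.13826321, -0.21029283]), 'joint_vel': array([-0.00017483,  0.00026431,  0.00095041,  0.00107292, -0.00037988,
       -0.00201072,  0.0003177 ]), 'tau': array([-3.18680122e-04, -5.69517267e+01, -5.81629202e+00, -2.80929923e+01,
        1.05528187e-02,  1.19515331e-02, -2.89199555e-06]), 'eef_pos': array([0.14797293, 0.63223431, 0.2302427 ]), 'ee_rot': array([-3.13966127e+00, -4.36125818e-05,  2.91182836e+00]), 'contact_force': array([ 0.09088929,  0.27095157, -0.15239044]), 'ft_torque': array([ 2.72712311e-02, -4.21338322e-05, -8.80357308e-03]), 'grip_force': 0.0, 'opening': 0.9969492753717925}
scene {'fx': 502.1753705812135, 'fy': 502.1753705812135, 'cx': 311.72366680758654, 'cy': 236.1158546263193, 'view': array([[ 0.85896477,  0.51201588, -0.00438964, -0.43479658],
       [ 0.30783579, -0.52324213, -0.7946413 , -0.09063608],
       [-0.40916581,  0.68121759, -0.60706337,  1.7510929 ],
       [ 0.        ,  0.        ,  0.        ,  1.        ]])}
top {'fx': 520.593595867372, 'fy': 520.593595867372, 'cx': 315.28874821348097, 'cy': 233.23466528819, 'view': array([[ 0.00804944, -0.99994306,  0.00700629, -0.01207246],
       [-0.99436004, -0.00874507, -0.10569597,  0.47771655],
       [ 0.10575122, -0.00611599, -0.99437381,  1.31001864],
       [ 0.        ,  0.        ,  0.        ,  1.        ]])}
```

View pics/top0.png

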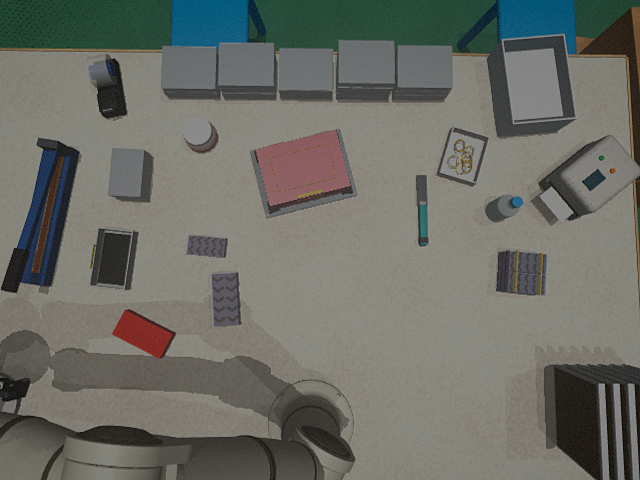

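View pics/scene0.png

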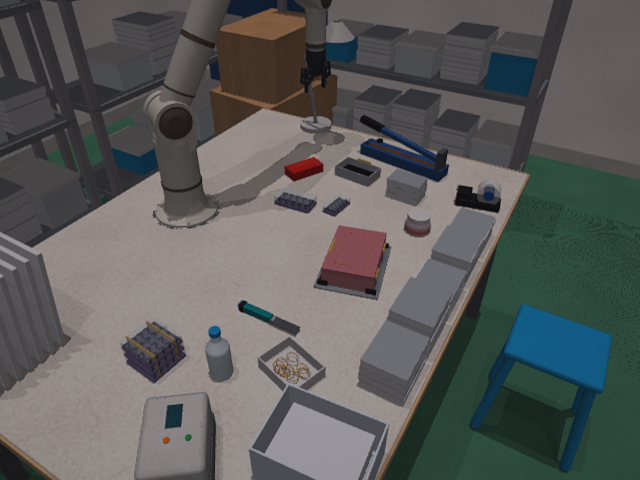

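Candidates for the tray in the top view are the small lavender tray (207,246), the bigger lavender tray (226,299), the red box (143,333) and the banded stack (522,272). I choose (207,246). The case is at (303,172) with its gold bar towards the robot at (311,194). The blade has its teal handle at (423,225) and its tip near (421,177).

```bash
cat > h.py <<'E'
import numpy as np, cv2
from bench import robot, vision
from scipy.spatial.transform import Rotation as R
def cloud(d,P):
    v,u=np.mgrid[:480,:640]
    c=np.stack([(u-P['cx'])/P['fx']*d,(v-P['cy'])/P['fy']*d,d],-1)
    V=P['view']; return (c-V[:3,3])@V[:3,:3]
def plane(uv,P,z):
    uv=np.atleast_2d(uv).astype(float); V=P['view']
    r=np.c_[(uv[:,0]-P['cx'])/P['fx'],(uv[:,1]-P['cy'])/P['fy'],np.ones(len(uv))]@V[:3,:3]
    o=-V[:3,:3].T@V[:3,3]; return o+r*((z-o[2])/r[:,2])[:,None]
def rect(m,P,z):
    v,u=np.nonzero(m); w=plane(np.c_[u,v],P,z)
    (c,s,a)=cv2.minAreaRect((w[:,:2]*1000).astype(np.float32)); return np.round(c,1),np.round(s,1),round(a,2)
E
python3 - <<'E'
from h import *
for n in ("top",):
    f=np.load(n+"0.npz");p,d=f['p'],f['d'];P=vision.camera_params(n);W=cloud(d,P);z=W[...,2]
    hsv=cv2.cvtColor(p,cv2.COLOR_BGR2HSV);H,S,V=[hsv[...,i].astype(int) for i in range(3)]
    def box(u0,u1,v0,v1):
        m=np.zeros((480,640),bool);m[v0:v1,u0:u1]=1;return m
    def big(m):
        _,l,s,_=cv2.connectedComponentsWithStats(m.astype(np.uint8));return l==1+np.argmax(s[1:,4])
    lid=big(box(245,365,120,220)&(z>.058)); print("lid",rect(lid,P,.066),np.median(z[lid]))
    gold=big(box(285,340,180,205)&(H>12)&(H<35)&(S>90)); print("gold",rect(gold,P,.066),gold.sum())
    teal=big(box(400,445,165,255)&(H>80)&(H<100)&(S>80)); print("handle",rect(teal,P,.024),np.median(z[teal]))
    bl=big(box(400,445,165,255)&(z>.006)); print("blade all",rect(bl,P,.018))
    st=bl&~cv2.dilate(teal.astype(np.uint8),np.ones((3,3))).astype(bool); print("steel",rect(st,P,.0133),np.median(z[st]))
    for nm,b in(("small",(180,233,230,262)),("large",(205,245,266,332))):
        t=big(box(*b)&(z>.015));print(nm,rect(t,P,.026),np.median(z[t]))
    c=np.hstack([cv2.resize(p[125:225,245:365],(480,400)),cv2.resize(p[225:335,175:250],(272,400))]);cv2.imwrite("pics/crop1.png",c)
E
```

```text
lid (array([640.1,  26.3]), array([154.8, 212.1]), 14.8) 0.06695246410902908
gold (array([573.8,   7.6]), array([ 8.6, 70. ]), 14.75) 99
handle (array([ 512.3, -285.5]), array([15.5, 83.5]), 89.24) 0.024454855986628256
blade all (array([ 542.4, -285. ]), array([183.9,  28.2]), 1.55)
steel (array([ 543.1, -286. ]), array([184.5,  28.3]), 1.55) 0.014824810975348109
small (array([443.8, 272.5]), array([102.3,  50.5]), 84.95) 0.02661937675787137
large (array([308. , 220.6]), array([134.7,  70.6]), 4.55) 0.03511589230971485
```

View pics/crop1.png

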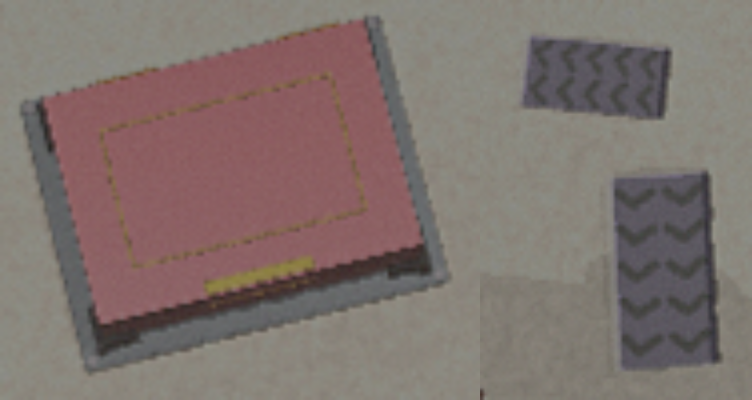

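The crop confirms the small tray is 102 × 50 mm, the right size, and lies right way up. The case's gold front bar faces the robot, with case yaw about 14.75°. Next I move towards the blade.

>>> {"method": "play_rows", "body": {"commands": [{"dx": -0.055,"dy": -0.0425},{"dx": -0.055,"dy": -0.0425},{"dx": -0.055,"dy": -0.0425},{"dx": -0.055,"dy": -0.0425},{"dx": -0.055,"dy": -0.0425},{"dx": -0.055,"dy": -0.0425},{"dx": -0.055,"dy": -0.0425},{"dx": -0.055,"dy": -0.0425},{"dx": -0.055,"dy": -0.0425},{"dx": -0.055,"dy": -0.0425},{"dx": -0.055,"dy": -0.0425},{"dx": -0.055,"dy": -0.0425},{"dx": -0.055,"dy": -0.0425},{"dx": -0.055,"dy": -0.0425},{"dx": -0.055,"dy": -0.0425},{"dx": -0.055,"dy": -0.0425}], "hand": -1, "newtons": 80}}

```text
$.commands[0]: bad value
```

>>> {"method": "play_rows", "body": {"commands": [{"dx": -0.0185,"dy": -0.067},{"dx": -0.0185,"dy": -0.067},{"dx": -0.0185,"dy": -0.067},{"dx": -0.0185,"dy": -0.067},{"dx": -0.0185,"dy": -0.067},{"dx": -0.0185,"dy": -0.067},{"dx": -0.0185,"dy": -0.067},{"dx": -0.0185,"dy": -0.067},{"dx": -0.0185,"dy": -0.067},{"dx": -0.0185,"dy": -0.067},{"dx": -0.0185,"dy": -0.067},{"dx": -0.0185,"dy": -0.067},{"dx": -0.0185,"dy": -0.067},{"dx": -0.0185,"dy": -0.067}]}}

```text
$.commands[0]: bad value
```

>>> {"method": "play_rows", "body": {"commands": [{"rz": 0.079},{"rz": 0.079},{"rz": 0.079},{"rz": 0.079},{"rz": 0.079},{"rz": 0.079},{"rz": 0.079},{"rz": 0.079},{"rz": 0.079},{"rz": 0.079},{"rz": 0.079},{"rz": 0.079},{"rz": 0.079},{"rz": 0.079},{"rz": 0.079},{"rz": 0.079},{"rz": 0.079},{"rz": 0.079},{"rz": 0.079},{"rz": 0.079}]}}

```text
$.commands[0]: bad value
```

>>> {"method": "play_rows", "body": {"commands": [{"dx": -0.055,"dy": -0.0425,"dz": 0,"rx": 0,"ry": 0,"rz": 0},{"dx": -0.055,"dy": -0.0425,"dz": 0,"rx": 0,"ry": 0,"rz": 0},{"dx": -0.055,"dy": -0.0425,"dz": 0,"rx": 0,"ry": 0,"rz": 0},{"dx": -0.055,"dy": -0.0425,"dz": 0,"rx": 0,"ry": 0,"rz": 0},{"dx": -0.055,"dy": -0.0425,"dz": 0,"rx": 0,"ry": 0,"rz": 0},{"dx": -0.055,"dy": -0.0425,"dz": 0,"rx": 0,"ry": 0,"rz": 0},{"dx": -0.055,"dy": -0.0425,"dz": 0,"rx": 0,"ry": 0,"rz": 0},{"dx": -0.055,"dy": -0.0425,"dz": 0,"rx": 0,"ry": 0,"rz": 0},{"dx": -0.055,"dy": -0.0425,"dz": 0,"rx": 0,"ry": 0,"rz": 0},{"dx": -0.055,"dy": -0.0425,"dz": 0,"rx": 0,"ry": 0,"rz": 0},{"dx": -0.055,"dy": -0.0425,"dz": 0,"rx": 0,"ry": 0,"rz": 0},{"dx": -0.055,"dy": -0.0425,"dz": 0,"rx": 0,"ry": 0,"rz": 0},{"dx": -0.055,"dy": -0.0425,"dz": 0,"rx": 0,"ry": 0,"rz": 0},{"dx": -0.055,"dy": -0.0425,"dz": 0,"rx": 0,"ry": 0,"rz": 0},{"dx": -0.055,"dy": -0.0425,"dz": 0,"rx": 0,"ry": 0,"rz": 0},{"dx": -0.055,"dy": -0.0425,"dz": 0,"rx": 0,"ry": 0,"rz": 0}], "hand": -1, "newtons": 80}}

```text
t: 1.43
eef_pos: [0.4996, 0.2, 0.231]
ee_rot: [-3.141, -0.0, 2.912]
contact_force: [0.6, 1.0, 0.7]
opening: 1.002
grip_force: 0.0
```

>>> {"method": "play_rows", "body": {"commands": [{"dx": -0.0185,"dy": -0.067,"dz": 0,"rx": 0,"ry": 0,"rz": 0},{"dx": -0.0185,"dy": -0.067,"dz": 0,"rx": 0,"ry": 0,"rz": 0},{"dx": -0.0185,"dy": -0.067,"dz": 0,"rx": 0,"ry": 0,"rz": 0},{"dx": -0.0185,"dy": -0.067,"dz": 0,"rx": 0,"ry": 0,"rz": 0},{"dx": -0.0185,"dy": -0.067,"dz": 0,"rx": 0,"ry": 0,"rz": 0},{"dx": -0.0185,"dy": -0.067,"dz": 0,"rx": 0,"ry": 0,"rz": 0},{"dx": -0.0185,"dy": -0.067,"dz": 0,"rx": 0,"ry": 0,"rz": 0},{"dx": -0.0185,"dy": -0.067,"dz": 0,"rx": 0,"ry": 0,"rz": 0},{"dx": -0.0185,"dy": -0.067,"dz": 0,"rx": 0,"ry": 0,"rz": 0},{"dx": -0.0185,"dy": -0.067,"dz": 0,"rx": 0,"ry": 0,"rz": 0},{"dx": -0.0185,"dy": -0.067,"dz": 0,"rx": 0,"ry": 0,"rz": 0},{"dx": -0.0185,"dy": -0.067,"dz": 0,"rx": 0,"ry": 0,"rz": 0},{"dx": -0.0185,"dy": -0.067,"dz": 0,"rx": 0,"ry": 0,"rz": 0},{"dx": -0.0185,"dy": -0.067,"dz": 0,"rx": 0,"ry": 0,"rz": 0}]}}

```text
t: 2.6
eef_pos: [0.5178, -0.286, 0.2309]
ee_rot: [3.141, -0.001, 2.912]
contact_force: [0.9, 0.1, 0.4]
opening: 1.001
grip_force: 0.0
```

>>> {"method": "play_rows", "body": {"commands": [{"dx": 0,"dy": 0,"dz": 0,"rx": 0,"ry": 0,"rz": 0.079},{"dx": 0,"dy": 0,"dz": 0,"rx": 0,"ry": 0,"rz": 0.079},{"dx": 0,"dy": 0,"dz": 0,"rx": 0,"ry": 0,"rz": 0.079},{"dx": 0,"dy": 0,"dz": 0,"rx": 0,"ry": 0,"rz": 0.079},{"dx": 0,"dy": 0,"dz": 0,"rx": 0,"ry": 0,"rz": 0.079},{"dx": 0,"dy": 0,"dz": 0,"rx": 0,"ry": 0,"rz": 0.079},{"dx": 0,"dy": 0,"dz": 0,"rx": 0,"ry": 0,"rz": 0.079},{"dx": 0,"dy": 0,"dz": 0,"rx": 0,"ry": 0,"rz": 0.079},{"dx": 0,"dy": 0,"dz": 0,"rx": 0,"ry": 0,"rz": 0.079},{"dx": 0,"dy": 0,"dz": 0,"rx": 0,"ry": 0,"rz": 0.079},{"dx": 0,"dy": 0,"dz": 0,"rx": 0,"ry": 0,"rz": 0.079},{"dx": 0,"dy": 0,"dz": 0,"rx": 0,"ry": 0,"rz": 0.079},{"dx": 0,"dy": 0,"dz": 0,"rx": 0,"ry": 0,"rz": 0.079},{"dx": 0,"dy": 0,"dz": 0,"rx": 0,"ry": 0,"rz": 0.079},{"dx": 0,"dy": 0,"dz": 0,"rx": 0,"ry": 0,"rz": 0.079},{"dx": 0,"dy": 0,"dz": 0,"rx": 0,"ry": 0,"rz": 0.079},{"dx": 0,"dy": 0,"dz": 0,"rx": 0,"ry": 0,"rz": 0.079},{"dx": 0,"dy": 0,"dz": 0,"rx": 0,"ry": 0,"rz": 0.079},{"dx": 0,"dy": 0,"dz": 0,"rx": 0,"ry": 0,"rz": 0.079},{"dx": 0,"dy": 0,"dz": 0,"rx": 0,"ry": 0,"rz": 0.079}]}}

```text
t: 4.27
eef_pos: [0.518, -0.2842, 0.2308]
ee_rot: [-3.141, 0.001, 0.424]
contact_force: [-0.1, 0.5, 0.1]
opening: 0.996
grip_force: 0.0
```

>>> {"method": "play_rows", "body": {"commands": [{"dx": 0,"dy": 0,"dz": 0,"rx": 0,"ry": 0,"rz": 0.066},{"dx": 0,"dy": 0,"dz": 0,"rx": 0,"ry": 0,"rz": 0.066},{"dx": 0,"dy": 0,"dz": 0,"rx": 0,"ry": 0,"rz": 0.066},{"dx": 0,"dy": 0,"dz": 0,"rx": 0,"ry": 0,"rz": 0.066},{"dx": 0,"dy": 0,"dz": 0,"rx": 0,"ry": 0,"rz": 0}]}}

```text
t: 4.68
eef_pos: [0.518, -0.2842, 0.2307]
ee_rot: [-3.141, 0.001, 0.012]
contact_force: [-0.4, -0.1, -0.6]
opening: 0.999
grip_force: 0.0
```

```bash
python3 - <<'E'
from h import *
s=robot.read_state(); P=vision.camera_params("wrist"); p,d=vision.camera("wrist")
np.savez("w1.npz",p=p,d=d); cv2.imwrite("pics/w1.png",p); print(s['eef_pos'],s['ee_rot'],s['joint_pos'],P)
E
```

```text
[ 0.51804998 -0.28418025  0.230749  ] [-3.14132086e+00  1.09300598e-03  1.19196008e-02] [-0.02730741  0.41714261  0.63043443  1.73350948 -0.27360886  1.08132365
 -0.86635787] {'fx': 371.64829954431775, 'fy': 371.64829954431775, 'cx': 320.31118644494694, 'cy': 243.2720618191014, 'view': array([[ 1.23514720e-02, -9.99923712e-01, -1.08104138e-04,
        -2.89760018e-01],
       [-9.65219889e-01, -1.19510313e-02,  2.61166115e-01,
         4.63443893e-01],
       [-2.61147483e-01, -3.12144170e-03, -9.65293866e-01,
         5.12118632e-01],
       [ 0.00000000e+00,  0.00000000e+00,  0.00000000e+00,
         1.00000000e+00]])}
```

View pics/w1.png

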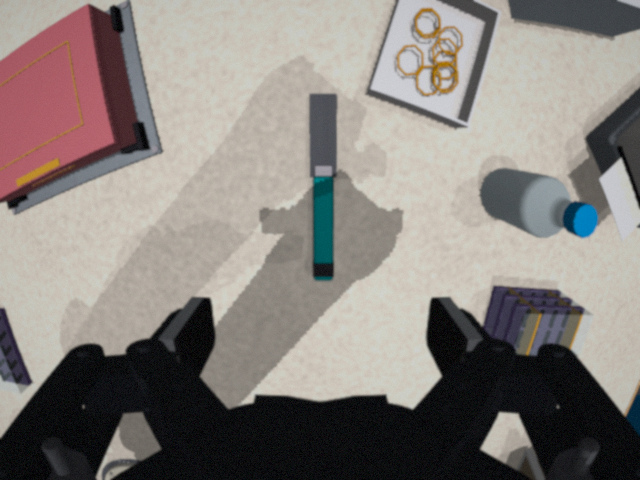

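The wrist view shows the blade: tip at (323,94), handle front about (324,172) and butt at (323,279).

```bash
cat >> h.py <<'E'
def fish(uv,P,z):
    uv=np.atleast_2d(uv).astype(float); a=(uv-[P['cx'],P['cy']])/P['fx']; t=np.hypot(*a.T); V=P['view']
    r=np.c_[a/np.maximum(t,1e-9)[:,None]*np.sin(t)[:,None],np.cos(t)]@V[:3,:3]; o=-V[:3,:3].T@V[:3,3]
    return o+r*((z-o[2])/r[:,2])[:,None]
E
python3 - <<'E'
from h import *
P=vision.camera_params("wrist");p=np.load("w1.npz")['p'];hsv=cv2.cvtColor(p,cv2.COLOR_BGR2HSV)
m=(hsv[...,0]>80)&(hsv[...,0]<100)&(hsv[...,1]>100); m[:,:300]=0;m[:,345:]=0
v,u=np.nonzero(m);w=fish(np.c_[u,v],P,.024)
print(cv2.minAreaRect((w[:,:2]*1000).astype(np.float32)))
print("tip",fish([[310,94],[336,94],[323,94]],P,.0133),"steel joint",fish([[312,166],[334,166]],P,.0133),"butt",fish([[314,279],[332,278],[323,277]],P,.02))
E
```

```text
((349.9034423828125, -294.14996337890625), (60.18611526489258, 409.80322265625), 89.26879119873047)
tip [[ 0.63433696 -0.2715404   0.0133    ]
 [ 0.63482771 -0.2962967   0.0133    ]
 [ 0.63452405 -0.28391655  0.0133    ]] steel joint [[ 0.56426842 -0.27460329  0.0133    ]
 [ 0.56466857 -0.29580004  0.0133    ]] butt [[ 0.45145145 -0.27822499  0.02      ]
 [ 0.45285336 -0.29645616  0.02      ]
 [ 0.45378427 -0.28731021  0.02      ]]
```

>>> {"method": "play_rows", "body": {"commands": [{"dx": 0.019,"dy": 0.0013,"dz": 0.03,"rx": 0,"ry": 0,"rz": 0},{"dx": 0.019,"dy": 0.0013,"dz": 0.05,"rx": 0,"ry": 0,"rz": 0},{"dx": 0,"dy": 0,"dz": 0.06,"rx": 0,"ry": 0,"rz": 0},{"dx": 0,"dy": 0,"dz": 0.06,"rx": 0,"ry": 0,"rz": 0},{"dx": 0,"dy": 0,"dz": 0.06,"rx": 0,"ry": 0,"rz": 0},{"dx": 0,"dy": 0,"dz": 0.06,"rx": 0,"ry": 0,"rz": 0},{"dx": 0,"dy": 0,"dz": 0.05,"rx": 0,"ry": 0,"rz": 0},{"dx": 0,"dy": 0,"dz": 0.04,"rx": 0,"ry": 0,"rz": 0},{"dx": 0,"dy": 0,"dz": 0.025,"rx": 0,"ry": 0,"rz": 0},{"dx": 0,"dy": 0,"dz": 0.018,"rx": 0,"ry": 0,"rz": 0},{"dx": 0,"dy": 0,"dz": 0,"rx": 0,"ry": 0,"rz": 0},{"dx": 0,"dy": 0,"dz": 0,"rx": 0,"ry": 0,"rz": 0}]}}

```text
t: 5.73
eef_pos: [0.5376, -0.2858, 0.0052]
ee_rot: [3.141, -0.0, 0.016]
contact_force: [0.1, -0.4, 0.3]
opening: 1.002
grip_force: 0.0
```

>>> {"method": "play_rows", "body": {"commands": [{"dx": 0,"dy": 0,"dz": 0,"rx": 0,"ry": 0,"rz": 0},{"dx": 0,"dy": 0,"dz": 0,"rx": 0,"ry": 0,"rz": 0},{"dx": 0,"dy": 0,"dz": 0,"rx": 0,"ry": 0,"rz": 0},{"dx": 0,"dy": 0,"dz": 0,"rx": 0,"ry": 0,"rz": 0},{"dx": 0,"dy": 0,"dz": 0,"rx": 0,"ry": 0,"rz": 0},{"dx": 0,"dy": 0,"dz": 0,"rx": 0,"ry": 0,"rz": 0},{"dx": 0,"dy": 0,"dz": 0,"rx": 0,"ry": 0,"rz": 0},{"dx": 0,"dy": 0,"dz": 0,"rx": 0,"ry": 0,"rz": 0},{"dx": 0,"dy": 0,"dz": 0,"rx": 0,"ry": 0,"rz": 0},{"dx": 0,"dy": 0,"dz": 0,"rx": 0,"ry": 0,"rz": 0},{"dx": 0,"dy": 0,"dz": 0,"rx": 0,"ry": 0,"rz": 0},{"dx": 0,"dy": 0,"dz": 0,"rx": 0,"ry": 0,"rz": 0}], "hand": 1, "newtons": 80}}

```text
t: 6.73
eef_pos: [0.5379, -0.2858, 0.0055]
ee_rot: [3.141, -0.001, 0.015]
contact_force: [-1.0, 0.4, 5.8]
opening: 0.217
grip_force: 79.5
```

>>> {"method": "play_rows", "body": {"commands": [{"dx": 0,"dy": 0,"dz": -0.03,"rx": 0,"ry": 0,"rz": 0},{"dx": 0,"dy": 0,"dz": -0.06,"rx": 0,"ry": 0,"rz": 0},{"dx": 0,"dy": 0,"dz": -0.07,"rx": 0,"ry": 0,"rz": 0},{"dx": 0,"dy": 0,"dz": -0.07,"rx": 0,"ry": 0,"rz": 0},{"dx": -0.0175,"dy": -0.0525,"dz": 0,"rx": 0,"ry": 0,"rz": 0},{"dx": -0.0175,"dy": -0.0525,"dz": 0,"rx": 0,"ry": 0,"rz": 0},{"dx": -0.0175,"dy": -0.0525,"dz": 0,"rx": 0,"ry": 0,"rz": 0},{"dx": -0.0175,"dy": -0.0525,"dz": 0,"rx": 0,"ry": 0,"rz": 0},{"dx": -0.0175,"dy": -0.0525,"dz": 0,"rx": 0,"ry": 0,"rz": 0},{"dx": -0.0175,"dy": -0.0525,"dz": 0,"rx": 0,"ry": 0,"rz": 0},{"dx": -0.0175,"dy": -0.0525,"dz": 0,"rx": 0,"ry": 0,"rz": 0},{"dx": -0.0175,"dy": -0.0525,"dz": 0,"rx": 0,"ry": 0,"rz": 0},{"dx": -0.0175,"dy": -0.0525,"dz": 0,"rx": 0,"ry": 0,"rz": 0},{"dx": -0.0175,"dy": -0.0525,"dz": 0,"rx": 0,"ry": 0,"rz": 0},{"dx": 0,"dy": 0,"dz": 0,"rx": 0,"ry": 0,"rz": -0.0515},{"dx": 0,"dy": 0,"dz": 0,"rx": 0,"ry": 0,"rz": -0.0515},{"dx": 0,"dy": 0,"dz": 0,"rx": 0,"ry": 0,"rz": -0.0515},{"dx": 0,"dy": 0,"dz": 0,"rx": 0,"ry": 0,"rz": 0},{"dx": 0,"dy": 0,"dz": 0,"rx": 0,"ry": 0,"rz": 0}]}}

```text
t: 8.32
eef_pos: [0.4458, -0.0245, 0.1203]
ee_rot: [-3.141, -0.001, 0.255]
contact_force: [-0.2, -0.2, -1.2]
opening: 0.214
grip_force: 78.6
```

```bash
python3 - <<'E'
from h import *
s=robot.read_state(); P=vision.camera_params("wrist"); p,d=vision.camera("wrist")
np.savez("w2.npz",p=p,d=d,V=P['view']); cv2.imwrite("pics/w2.png",p); print(s['eef_pos'],s['ee_rot'],s['contact_force'],s['opening'])
E
```

```text
[ 0.44581047 -0.02445975  0.12027042] [-3.14129570e+00 -5.10562033e-04  2.55320105e-01] [-0.21018448 -0.16258559 -1.17176005] 0.21355009535136638
```

View pics/w2.png

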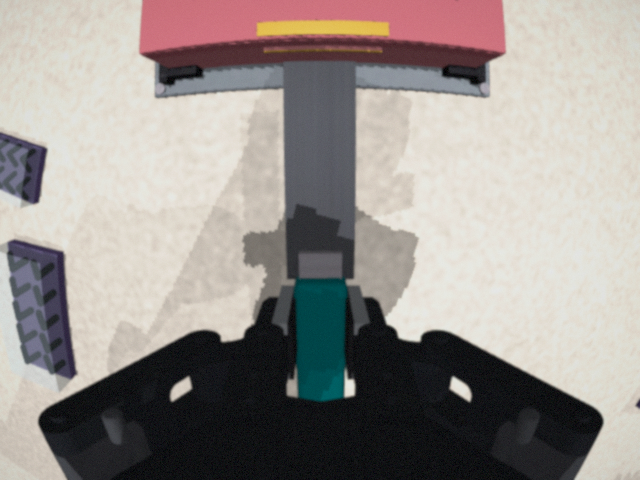

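The wrist view has the blade held straight, tip at about (320,61), pointing at the case front with the gold bar centred at (323,29). I check the tip and case numbers with the wrist depth.

```bash
cat >> h.py <<'E'
def fcloud(d,P):
    v,u=np.mgrid[:480,:640]; a=np.stack([u-P['cx'],v-P['cy']],-1)/P['fx']; t=np.hypot(a[...,0],a[...,1])
    k=np.where(t>1e-9,np.tan(t)/np.maximum(t,1e-9),1)[...,None]
    c=np.concatenate([a*k,np.ones_like(k)],-1)*d[...,None]; V=P['view']; return (c-V[:3,3])@V[:3,:3]
E
python3 - <<'E'
from h import *
s=robot.read_state();P=vision.camera_params("wrist");f=np.load("w2.npz");p=f['p'];W=fcloud(f['d'],P)
c,s_=np.cos(.2574),np.sin(.2574);A=np.array([[c,s_,0],[-s_,c,0],[0,0,1]])
L=(W-[*s['eef_pos'][:2],0])@A.T   # case-aligned, from TCP xy, z world
np.set_printoptions(precision=4,suppress=True)
for u in(300,320,340): print([tuple(np.round(L[v,u],4)) for v in(56,60,64,70,100,140,180)])
print("face rows",[tuple(np.round(L[v,u],4)) for u in(200,260,400,460) for v in(30,40,47,52,56,60)])
hsv=cv2.cvtColor(p,cv2.COLOR_BGR2HSV);m=(hsv[...,0]>18)&(hsv[...,0]<35)&(hsv[...,1]>120);m[40:]=0
v,u=np.nonzero(m);print("gold",L[m].mean(0),u.min(),u.max(),L[m].min(0),L[m].max(0))
for v,u0 in((80,320),(200,320)):
    g=p[v,270:370].astype(int).sum(1);print(v,np.where((W[v,270:370,2]>.09))[0][[0,-1]]+270)
E
```

```text
[(np.float64(0.126), np.float64(0.0133), np.float64(0.0214)), (np.float64(0.1252), np.float64(0.0137), np.float64(0.0131)), (np.float64(0.0969), np.float64(0.0076), np.float64(0.1273)), (np.float64(0.0944), np.float64(0.0076), np.float64(0.1279)), (np.float64(0.0833), np.float64(0.0076), np.float64(0.1276)), (np.float64(0.0686), np.float64(0.0077), np.float64(0.127)), (np.float64(0.054), np.float64(0.0078), np.float64(0.1275))]
[(np.float64(0.1255), np.float64(0.0005), np.float64(0.0231)), (np.float64(0.1259), np.float64(0.0005), np.float64(0.0097)), (np.float64(0.0967), np.float64(0.0005), np.float64(0.1276)), (np.float64(0.0946), np.float64(0.0005), np.float64(0.127)), (np.float64(0.0833), np.float64(0.0005), np.float64(0.127)), (np.float64(0.0686), np.float64(0.0005), np.float64(0.129)), (np.float64(0.0539), np.float64(0.0005), np.float64(0.1265))]
[(np.float64(0.1258), np.float64(-0.0123), np.float64(0.0221)), (np.float64(0.1255), np.float64(-0.0129), np.float64(0.0116)), (np.float64(0.0969), np.float64(-0.0068), np.float64(0.1268)), (np.float64(0.0945), np.float64(-0.0067), np.f
[... 1124 characters left out ...]
p.float64(0.0517)), (np.float64(0.1256), np.float64(-0.0476), np.float64(0.0399)), (np.float64(0.1252), np.float64(-0.0495), np.float64(0.0312)), (np.float64(0.1252), np.float64(-0.0518), np.float64(0.0201)), (np.float64(0.1351), np.float64(-0.0765), np.float64(0.0671)), (np.float64(0.1295), np.float64(-0.0768), np.float64(0.0657)), (np.float64(0.1255), np.float64(-0.077), np.float64(0.0647)), (np.float64(0.1256), np.float64(-0.0811), np.float64(0.0538)), (np.float64(0.1256), np.float64(-0.0847), np.float64(0.0444)), (np.float64(0.1254), np.float64(-0.0882), np.float64(0.0352))]
gold [ 0.1312 -0.0009  0.0671] 258 387 [ 0.0665 -0.0353  0.0643] [0.1358 0.0334 0.2628]
80 [284 355]
200 [284 355]
```

>>> {"method": "play_rows", "body": {"commands": [{"dx": 0,"dy": 0,"dz": 0.03,"rx": 0,"ry": 0,"rz": 0},{"dx": 0,"dy": 0,"dz": 0.04,"rx": 0,"ry": 0,"rz": 0},{"dx": 0,"dy": 0,"dz": 0.04,"rx": 0,"ry": 0,"rz": 0},{"dx": 0,"dy": 0,"dz": 0.03,"rx": 0,"ry": 0,"rz": 0},{"dx": 0,"dy": 0,"dz": 0.0155,"rx": 0,"ry": 0,"rz": 0},{"dx": 0,"dy": 0,"dz": 0.005,"rx": 0,"ry": 0,"rz": 0},{"dx": 0,"dy": 0,"dz": 0,"rx": 0,"ry": 0,"rz": 0},{"dx": 0,"dy": 0,"dz": 0,"rx": 0,"ry": 0,"rz": 0},{"dx": 0,"dy": 0,"dz": 0,"rx": 0,"ry": 0,"rz": 0}]}}

```text
t: 9.12
eef_pos: [0.4466, -0.0245, 0.0404]
ee_rot: [3.141, -0.002, 0.257]
contact_force: [-0.3, -0.5, -1.3]
opening: 0.213
grip_force: 78.7
```

```bash
python3 - <<'E'
from h import *
np.set_printoptions(precision=4,suppress=True)
s=robot.read_state();P=vision.camera_params("wrist");p,d=vision.camera("wrist");W=fcloud(d,P);cv2.imwrite("pics/w3.png",p)
c,s_=np.cos(.2574),np.sin(.2574);A=np.array([[c,s_,0],[-s_,c,0],[0,0,1]]);L=(W-[*s['eef_pos'][:2],0])@A.T
print(s['eef_pos'],s['ee_rot'],s['contact_force'])
print("blade z",np.median(L[70:200,300:340,2]))
col=[tuple(np.round(L[v,u],4)) for u in (320,) for v in range(20,72,3)];print(*col,sep="\n")
E
```

```text
[ 0.4466 -0.0245  0.0404] [ 3.1414 -0.0016  0.2574] [-0.294  -0.4544 -1.2539]
blade z 0.04820929693135054
(np.float64(0.1245), np.float64(0.0007), np.float64(0.0183))
(np.float64(0.1246), np.float64(0.0007), np.float64(0.0136))
(np.float64(0.1252), np.float64(0.0007), np.float64(0.0074))
(np.float64(0.1244), np.float64(0.0007), np.float64(0.005))
(np.float64(0.1225), np.float64(0.0007), np.float64(0.006))
(np.float64(0.1209), np.float64(0.0007), np.float64(0.0061))
(np.float64(0.1196), np.float64(0.0007), np.float64(0.0053))
(np.float64(0.118), np.float64(0.0007), np.float64(0.0055))
(np.float64(0.1161), np.float64(0.0007), np.float64(0.0067))
(np.float64(0.1145), np.float64(0.0007), np.float64(0.0066))
(np.float64(0.1129), np.float64(0.0007), np.float64(0.0069))
(np.float64(0.1115), np.float64(0.0007), np.float64(0.0067))
(np.float64(0.1102), np.float64(0.0007), np.float64(0.0056))
(np.float64(0.1086), np.float64(0.0007), np.float64(0.0061))
(np.float64(0.0973), np.float64(0.0007), np.float64(0.0486))
(np.float64(0.0963), np.float64(0.0007), np.float64(0.0483))
(np.float64(0.0951), np.float64(0.0007), np.float64(0.0482))
(np.float64(0.0941), np.float64(0.0007), np.float64(0.0478))
```

>>> {"method": "play_rows", "body": {"commands": [{"dx": 0.01,"dy": 0,"dz": 0.001,"rx": 0,"ry": 0,"rz": 0},{"dx": 0.01,"dy": 0,"dz": 0.001,"rx": 0,"ry": 0,"rz": 0},{"dx": 0.01,"dy": 0,"dz": 0,"rx": 0,"ry": 0,"rz": 0},{"dx": 0.008,"dy": 0,"dz": 0,"rx": 0,"ry": 0,"rz": 0},{"dx": 0.005,"dy": 0,"dz": 0,"rx": 0,"ry": 0,"rz": 0},{"dx": 0.005,"dy": 0,"dz": 0,"rx": 0,"ry": 0,"rz": 0},{"dx": 0.004,"dy": 0,"dz": 0,"rx": 0,"ry": 0,"rz": 0},{"dx": 0.004,"dy": 0,"dz": 0,"rx": 0,"ry": 0,"rz": 0},{"dx": 0.004,"dy": 0,"dz": 0,"rx": 0,"ry": 0,"rz": 0},{"dx": 0.002,"dy": 0,"dz": 0,"rx": 0,"ry": 0,"rz": 0},{"dx": 0,"dy": 0,"dz": 0,"rx": 0,"ry": 0,"rz": 0}]}}

```text
t: 10.08
eef_pos: [0.476, -0.0164, 0.0385]
ee_rot: [3.142, -0.0, 0.258]
contact_force: [0.1, -1.0, 0.1]
opening: 0.214
grip_force: 78.7
```

>>> {"method": "play_rows", "body": {"commands": [{"dx": 0.004,"dy": 0,"dz": 0,"rx": 0,"ry": 0,"rz": 0},{"dx": 0.005,"dy": 0,"dz": 0,"rx": 0,"ry": 0,"rz": 0},{"dx": 0.005,"dy": 0,"dz": 0,"rx": 0,"ry": 0,"rz": 0},{"dx": 0.005,"dy": 0,"dz": 0,"rx": 0,"ry": 0,"rz": 0},{"dx": 0.005,"dy": 0,"dz": 0,"rx": 0,"ry": 0,"rz": 0},{"dx": 0.005,"dy": 0,"dz": 0,"rx": 0,"ry": 0,"rz": 0},{"dx": 0.005,"dy": 0,"dz": 0,"rx": 0,"ry": 0,"rz": 0},{"dx": 0,"dy": 0,"dz": 0,"rx": 0,"ry": 0,"rz": 0},{"dx": 0,"dy": 0,"dz": 0,"rx": 0,"ry": 0,"rz": 0}]}}

```text
t: 10.83
eef_pos: [0.4923, -0.0121, 0.0385]
ee_rot: [3.142, 0.0, 0.258]
contact_force: [-0.4, 0.6, -0.5]
opening: 0.213
grip_force: 78.7
```

>>> {"method": "play_rows", "body": {"commands": [{"dx": 0,"dy": 0,"dz": -0.006,"rx": 0,"ry": 0,"rz": 0},{"dx": 0,"dy": 0,"dz": -0.008,"rx": 0,"ry": 0,"rz": 0},{"dx": 0.001,"dy": 0,"dz": -0.01,"rx": 0,"ry": 0,"rz": 0},{"dx": 0.001,"dy": 0,"dz": -0.012,"rx": 0,"ry": 0,"rz": 0},{"dx": 0.002,"dy": 0,"dz": -0.012,"rx": 0,"ry": 0,"rz": 0},{"dx": 0.002,"dy": 0,"dz": -0.012,"rx": 0,"ry": 0,"rz": 0},{"dx": 0.003,"dy": 0,"dz": -0.012,"rx": 0,"ry": 0,"rz": 0},{"dx": 0.003,"dy": 0,"dz": -0.012,"rx": 0,"ry": 0,"rz": 0},{"dx": 0.003,"dy": 0,"dz": -0.012,"rx": 0,"ry": 0,"rz": 0},{"dx": 0,"dy": 0,"dz": 0,"rx": 0,"ry": 0,"rz": 0},{"dx": 0,"dy": 0,"dz": 0,"rx": 0,"ry": 0,"rz": 0}]}}

```text
t: 11.75
eef_pos: [0.5007, -0.0101, 0.0873]
ee_rot: [3.141, -0.002, 0.258]
contact_force: [-0.0, -0.1, -1.7]
opening: 0.208
grip_force: 78.6
```

```bash
python3 - <<'E'
from h import *
s=robot.read_state();P=vision.camera_params("wrist");p,d=vision.camera("wrist");cv2.imwrite("pics/w4.png",p);W=fcloud(d,P)
c,s_=np.cos(.2574),np.sin(.2574);A=np.array([[c,s_,0],[-s_,c,0],[0,0,1]]);L=(W-[*s['eef_pos'][:2],0])@A.T
np.set_printoptions(precision=4,suppress=True)
print(s['contact_force'],s['ft_torque']);print("blade z",[np.round(L[v,320],4) for v in(90,130,170,210)])
t,_=vision.camera("top");q,_=vision.camera("scene");cv2.imwrite("pics/s4.png",np.hstack([cv2.resize(p,(400,300)),cv2.resize(q[180:330,270:470],(400,300))]))
E
```

```text
[-0.0026 -0.078  -1.7269] [ 0.0189 -0.0068 -0.0379]
blade z [array([0.0844, 0.0008, 0.1115]), array([0.0722, 0.0008, 0.0957]), array([0.0577, 0.0007, 0.0951]), array([0.043 , 0.0007, 0.0955])]
```

View pics/s4.png

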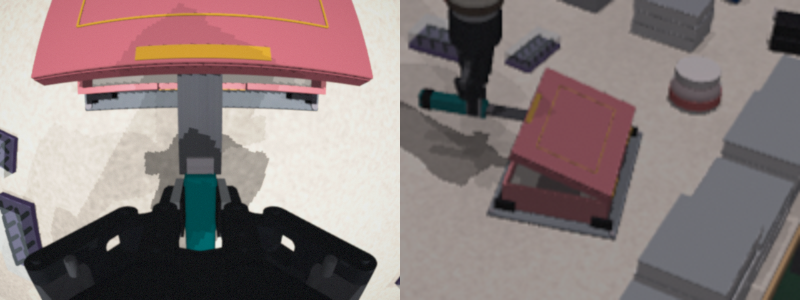

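The crops show the lid lifted about 0.3 rad with the blade under its front edge, near (200,75) in the left half. I follow its arc.

>>> {"method": "play_rows", "body": {"commands": [{"dx": 0.004,"dy": 0,"dz": -0.01,"rx": 0,"ry": 0,"rz": 0},{"dx": 0.004,"dy": 0,"dz": -0.01,"rx": 0,"ry": 0,"rz": 0},{"dx": 0.005,"dy": 0,"dz": -0.01,"rx": 0,"ry": 0,"rz": 0},{"dx": 0.005,"dy": 0,"dz": -0.01,"rx": 0,"ry": 0,"rz": 0},{"dx": 0.005,"dy": 0,"dz": -0.01,"rx": 0,"ry": 0,"rz": 0},{"dx": 0.005,"dy": 0,"dz": -0.009,"rx": 0,"ry": 0,"rz": 0},{"dx": 0.006,"dy": 0,"dz": -0.009,"rx": 0,"ry": 0,"rz": 0},{"dx": 0.006,"dy": 0,"dz": -0.009,"rx": 0,"ry": 0,"rz": 0},{"dx": 0.009,"dy": 0,"dz": -0.01,"rx": 0,"ry": 0,"rz": 0},{"dx": 0.009,"dy": 0,"dz": -0.009,"rx": 0,"ry": 0,"rz": 0},{"dx": 0.01,"dy": 0,"dz": -0.009,"rx": 0,"ry": 0,"rz": 0},{"dx": 0.01,"dy": 0,"dz": -0.009,"rx": 0,"ry": 0,"rz": 0},{"dx": 0.011,"dy": 0,"dz": -0.008,"rx": 0,"ry": 0,"rz": 0},{"dx": 0.011,"dy": 0,"dz": -0.007,"rx": 0,"ry": 0,"rz": 0},{"dx": 0,"dy": 0,"dz": 0,"rx": 0,"ry": 0,"rz": 0}]}}

```text
t: 13.15
eef_pos: [0.55, 0.003, 0.1521]
ee_rot: [3.141, -0.003, 0.259]
contact_force: [-0.8, -0.6, -1.8]
opening: 0.212
grip_force: 78.6
```

>>> {"method": "play_rows", "body": {"commands": [{"dx": 0.011,"dy": 0,"dz": -0.006,"rx": 0,"ry": 0,"rz": 0},{"dx": 0.0115,"dy": 0,"dz": -0.006,"rx": 0,"ry": 0,"rz": 0},{"dx": 0.0115,"dy": 0,"dz": -0.005,"rx": 0,"ry": 0,"rz": 0},{"dx": 0.012,"dy": 0,"dz": -0.005,"rx": 0,"ry": 0,"rz": 0},{"dx": 0.012,"dy": 0,"dz": -0.005,"rx": 0,"ry": 0,"rz": 0},{"dx": 0.012,"dy": 0,"dz": -0.004,"rx": 0,"ry": 0,"rz": 0},{"dx": 0.013,"dy": 0,"dz": -0.003,"rx": 0,"ry": 0,"rz": 0},{"dx": 0.013,"dy": 0,"dz": -0.002,"rx": 0,"ry": 0,"rz": 0},{"dx": 0.013,"dy": 0,"dz": -0.002,"rx": 0,"ry": 0,"rz": 0},{"dx": 0.013,"dy": 0,"dz": -0.001,"rx": 0,"ry": 0,"rz": 0},{"dx": 0.013,"dy": 0,"dz": -0.001,"rx": 0,"ry": 0,"rz": 0},{"dx": 0.013,"dy": 0,"dz": 0,"rx": 0,"ry": 0,"rz": 0},{"dx": 0.012,"dy": 0,"dz": 0.001,"rx": 0,"ry": 0,"rz": 0},{"dx": 0.012,"dy": 0,"dz": 0.001,"rx": 0,"ry": 0,"rz": 0},{"dx": 0,"dy": 0,"dz": 0,"rx": 0,"ry": 0,"rz": 0}]}}

```text
t: 14.4
eef_pos: [0.6323, 0.025, 0.1698]
ee_rot: [3.141, -0.001, 0.259]
contact_force: [1.3, -0.1, -0.8]
opening: 0.213
grip_force: 78.7
```

```bash
cat >> h.py <<'E'
def lidscan():
    # plane fit of the lid in the scene depth, case frame
    P=vision.camera_params("scene");p,d=vision.camera("scene");W=cloud(d,P)
    hsv=cv2.cvtColor(p,cv2.COLOR_BGR2HSV);pink=((hsv[...,0]>165)|(hsv[...,0]<8))&(hsv[...,1]>70)&(W[...,2]>.075)
    c,s=np.cos(.2574),np.sin(.2574);L=(W-[.641,.0267,0])@np.array([[c,s,0],[-s,c,0],[0,0,1]]).T
    q=L[pink&(abs(L[...,0])<.2)&(abs(L[...,1])<.12)]; return p,q
E
python3 - <<'E'
from h import *
p,q=lidscan();cv2.imwrite("pics/s5.png",p[120:320,220:480]);print(len(q),q.min(0),q.max(0))
h=q[:,2]
for a in np.arange(.07,.22,.015):
    m=abs(h-a)<.008
    if m.sum()>5:print(round(a,3),m.sum(),np.percentile(q[m,0],[5,50,95]).round(3))
E
```

```text
585 [-0.08006403 -0.11248991  0.07530788] [0.09216559 0.104589   0.36672803]
0.07 8 [0.077 0.085 0.088]
0.085 29 [0.074 0.082 0.088]
0.1 45 [0.077 0.088 0.089]
0.115 45 [0.075 0.086 0.089]
0.13 44 [0.077 0.088 0.09 ]
0.145 44 [0.078 0.088 0.09 ]
0.16 38 [0.079 0.087 0.09 ]
0.175 36 [0.076 0.086 0.091]
0.19 61 [0.077 0.088 0.091]
0.205 265 [0.077 0.084 0.091]
```

>>> {"method": "play_rows", "body": {"commands": [{"dx": 0.008,"dy": 0,"dz": 0.0005,"rx": 0,"ry": 0,"rz": 0},{"dx": 0.008,"dy": 0,"dz": 0.0005,"rx": 0,"ry": 0,"rz": 0},{"dx": 0.008,"dy": 0,"dz": 0.001,"rx": 0,"ry": 0,"rz": 0},{"dx": 0.008,"dy": 0,"dz": 0.001,"rx": 0,"ry": 0,"rz": 0},{"dx": 0.008,"dy": 0,"dz": 0.001,"rx": 0,"ry": 0,"rz": 0},{"dx": 0.008,"dy": 0,"dz": 0.001,"rx": 0,"ry": 0,"rz": 0},{"dx": 0.006,"dy": 0,"dz": 0.001,"rx": 0,"ry": 0,"rz": 0},{"dx": 0.006,"dy": 0,"dz": 0.001,"rx": 0,"ry": 0,"rz": 0},{"dx": 0.004,"dy": 0,"dz": 0.001,"rx": 0,"ry": 0,"rz": 0},{"dx": 0,"dy": 0,"dz": 0,"rx": 0,"ry": 0,"rz": 0},{"dx": 0,"dy": 0,"dz": 0,"rx": 0,"ry": 0,"rz": 0}]}}

```text
t: 15.37
eef_pos: [0.6625, 0.0328, 0.1662]
ee_rot: [3.141, -0.001, 0.258]
contact_force: [0.4, 0.2, -1.2]
opening: 0.213
grip_force: 78.8
```

```bash
python3 - <<'E'
from h import *
p,q=lidscan()
h=q[:,2]
for a in np.arange(.085,.22,.015):
    m=abs(h-a)<.008
    if m.sum()>5:print(round(a,3),m.sum(),np.percentile(q[m,0],[5,50,95]).round(3))
E
```

```text
0.085 39 [0.082 0.088 0.096]
0.1 25 [0.086 0.092 0.1  ]
0.115 32 [0.09  0.097 0.105]
0.13 41 [0.094 0.1   0.108]
0.145 39 [0.097 0.104 0.112]
0.16 34 [0.102 0.108 0.116]
0.175 37 [0.103 0.112 0.119]
0.19 286 [0.111 0.119 0.126]
0.205 10 [0.112 0.114 0.124]
```

>>> {"method": "play_rows", "body": {"commands": [{"dx": -0.02,"dy": 0,"dz": 0,"rx": 0,"ry": 0,"rz": 0},{"dx": -0.04,"dy": 0,"dz": 0,"rx": 0,"ry": 0,"rz": 0},{"dx": -0.05,"dy": 0,"dz": 0,"rx": 0,"ry": 0,"rz": 0},{"dx": -0.05,"dy": 0,"dz": 0,"rx": 0,"ry": 0,"rz": 0},{"dx": -0.05,"dy": 0,"dz": 0,"rx": 0,"ry": 0,"rz": 0},{"dx": -0.05,"dy": 0,"dz": 0,"rx": 0,"ry": 0,"rz": 0},{"dx": -0.04,"dy": 0,"dz": 0,"rx": 0,"ry": 0,"rz": 0},{"dx": -0.02,"dy": 0,"dz": 0,"rx": 0,"ry": 0,"rz": 0},{"dx": -0.0175,"dy": 0.058,"dz": 0,"rx": 0,"ry": 0,"rz": 0},{"dx": -0.0175,"dy": 0.058,"dz": 0,"rx": 0,"ry": 0,"rz": 0},{"dx": -0.0175,"dy": 0.058,"dz": 0,"rx": 0,"ry": 0,"rz": 0},{"dx": -0.0175,"dy": 0.058,"dz": 0,"rx": 0,"ry": 0,"rz": 0},{"dx": -0.0175,"dy": 0.058,"dz": 0,"rx": 0,"ry": 0,"rz": 0},{"dx": -0.0175,"dy": 0.058,"dz": 0,"rx": 0,"ry": 0,"rz": 0},{"dx": -0.0175,"dy": 0.058,"dz": 0,"rx": 0,"ry": 0,"rz": 0},{"dx": -0.0175,"dy": 0.058,"dz": 0,"rx": 0,"ry": 0,"rz": 0},{"dx": 0,"dy": 0,"dz": 0,"rx": 0,"ry": 0,"rz": 0}]}}

```text
t: 16.83
eef_pos: [0.4982, -0.2586, 0.1673]
ee_rot: [3.135, -0.001, 0.25]
contact_force: [0.6, -0.4, -0.5]
opening: 0.213
grip_force: 78.8
```

>>> {"method": "play_rows", "body": {"commands": [{"dx": 0,"dy": 0,"dz": 0.03,"rx": 0,"ry": 0,"rz": 0},{"dx": 0,"dy": 0,"dz": 0.05,"rx": 0,"ry": 0,"rz": 0},{"dx": 0,"dy": 0,"dz": 0.05,"rx": 0,"ry": 0,"rz": 0},{"dx": 0,"dy": 0,"dz": 0.05,"rx": 0,"ry": 0,"rz": 0},{"dx": 0,"dy": 0,"dz": 0.05,"rx": 0,"ry": 0,"rz": 0},{"dx": 0,"dy": 0,"dz": 0.04,"rx": 0,"ry": 0,"rz": 0},{"dx": 0,"dy": 0,"dz": 0.025,"rx": 0,"ry": 0,"rz": 0},{"dx": 0,"dy": 0,"dz": 0.01,"rx": 0,"ry": 0,"rz": 0},{"dx": 0,"dy": 0,"dz": 0.005,"rx": 0,"ry": 0,"rz": 0},{"dx": 0,"dy": 0,"dz": 0.004,"rx": 0,"ry": 0,"rz": 0},{"dx": 0,"dy": 0,"dz": 0,"rx": 0,"ry": 0,"rz": 0},{"dx": 0,"dy": 0,"dz": 0,"rx": 0,"ry": 0,"rz": 0}]}}

```text
t: 17.83
eef_pos: [0.4996, -0.2508, 0.0101]
ee_rot: [3.141, -0.002, 0.258]
contact_force: [0.2, -0.2, -1.2]
opening: 0.211
grip_force: 78.8
```

>>> {"method": "play_rows", "body": {"commands": [{"dx": 0,"dy": 0,"dz": 0.004,"rx": 0,"ry": 0,"rz": 0},{"dx": 0,"dy": 0,"dz": 0.003,"rx": 0,"ry": 0,"rz": 0},{"dx": 0,"dy": 0,"dz": 0.001,"rx": 0,"ry": 0,"rz": 0},{"dx": 0,"dy": 0,"dz": 0,"rx": 0,"ry": 0,"rz": 0}]}}

```text
t: 18.17
eef_pos: [0.4991, -0.2504, 0.0055]
ee_rot: [3.142, -0.001, 0.258]
contact_force: [-0.9, 1.4, 3.7]
opening: 0.211
grip_force: 79.4
```

>>> {"method": "play_rows", "body": {"commands": [{"dx": 0,"dy": 0,"dz": 0,"rx": 0,"ry": 0,"rz": 0},{"dx": 0,"dy": 0,"dz": 0,"rx": 0,"ry": 0,"rz": 0},{"dx": 0,"dy": 0,"dz": 0,"rx": 0,"ry": 0,"rz": 0},{"dx": 0,"dy": 0,"dz": 0,"rx": 0,"ry": 0,"rz": 0},{"dx": 0,"dy": 0,"dz": 0,"rx": 0,"ry": 0,"rz": 0},{"dx": 0,"dy": 0,"dz": 0,"rx": 0,"ry": 0,"rz": 0},{"dx": 0,"dy": 0,"dz": 0,"rx": 0,"ry": 0,"rz": 0},{"dx": 0,"dy": 0,"dz": 0,"rx": 0,"ry": 0,"rz": 0}], "hand": -1}}

```text
t: 18.83
eef_pos: [0.4987, -0.2504, 0.005]
ee_rot: [-3.142, 0.0, 0.258]
contact_force: [0.7, -0.1, 0.2]
opening: 1.002
grip_force: 0.0
```

>>> {"method": "play_rows", "body": {"commands": [{"dx": 0,"dy": 0,"dz": -0.04,"rx": 0,"ry": 0,"rz": 0},{"dx": 0,"dy": 0,"dz": -0.078,"rx": 0,"ry": 0,"rz": 0},{"dx": 0,"dy": 0,"dz": -0.078,"rx": 0,"ry": 0,"rz": 0},{"dx": 0,"dy": 0,"dz": -0.078,"rx": 0,"ry": 0,"rz": 0},{"dx": 0,"dy": 0,"dz": -0.078,"rx": 0,"ry": 0,"rz": 0},{"dx": 0,"dy": 0,"dz": -0.078,"rx": 0,"ry": 0,"rz": 0},{"dx": 0.0115,"dy": -0.0745,"dz": 0,"rx": 0,"ry": 0,"rz": 0},{"dx": 0.0115,"dy": -0.0745,"dz": 0,"rx": 0,"ry": 0,"rz": 0},{"dx": 0.0115,"dy": -0.0745,"dz": 0,"rx": 0,"ry": 0,"rz": 0},{"dx": 0.0115,"dy": -0.0745,"dz": 0,"rx": 0,"ry": 0,"rz": 0},{"dx": 0.0115,"dy": -0.0745,"dz": 0,"rx": 0,"ry": 0,"rz": 0},{"dx": 0.0115,"dy": -0.0745,"dz": 0,"rx": 0,"ry": 0,"rz": 0},{"dx": 0.0115,"dy": -0.0745,"dz": 0,"rx": 0,"ry": 0,"rz": 0},{"dx": 0.0115,"dy": -0.0745,"dz": 0,"rx": 0,"ry": 0,"rz": 0},{"dx": 0.0115,"dy": -0.0745,"dz": 0,"rx": 0,"ry": 0,"rz": 0},{"dx": 0.0115,"dy": -0.0745,"dz": 0,"rx": 0,"ry": 0,"rz": 0},{"dx": 0.0115,"dy": -0.0745,"dz": 0,"rx": 0,"ry": 0,"rz": 0},{"dx": 0.0115,"dy": -0.0745,"dz": 0,"rx": 0,"ry": 0,"rz": 0},{"dx": 0.0115,"dy": -0.0745,"dz": 0,"rx": 0,"ry": 0,"rz": 0},{"dx": 0.0115,"dy": -0.0745,"dz": 0,"rx": 0,"ry": 0,"rz": 0}]}}

```text
t: 20.5
eef_pos: [0.4429, 0.2761, 0.2202]
ee_rot: [-3.141, -0.0, 0.258]
contact_force: [0.7, -0.3, -0.5]
opening: 0.997
grip_force: 0.0
```

>>> {"method": "play_rows", "body": {"commands": [{"dx": 0,"dy": 0,"dz": 0,"rx": 0,"ry": 0,"rz": -0.071},{"dx": 0,"dy": 0,"dz": 0,"rx": 0,"ry": 0,"rz": -0.071},{"dx": 0,"dy": 0,"dz": 0,"rx": 0,"ry": 0,"rz": -0.071},{"dx": 0,"dy": 0,"dz": 0,"rx": 0,"ry": 0,"rz": -0.071},{"dx": 0,"dy": 0,"dz": 0,"rx": 0,"ry": 0,"rz": -0.071},{"dx": 0,"dy": 0,"dz": 0,"rx": 0,"ry": 0,"rz": -0.071},{"dx": 0,"dy": 0,"dz": 0,"rx": 0,"ry": 0,"rz": -0.071},{"dx": 0,"dy": 0,"dz": 0,"rx": 0,"ry": 0,"rz": -0.071},{"dx": 0,"dy": 0,"dz": 0,"rx": 0,"ry": 0,"rz": -0.071},{"dx": 0,"dy": 0,"dz": 0,"rx": 0,"ry": 0,"rz": -0.071},{"dx": 0,"dy": 0,"dz": 0,"rx": 0,"ry": 0,"rz": -0.071},{"dx": 0,"dy": 0,"dz": 0,"rx": 0,"ry": 0,"rz": 0},{"dx": 0,"dy": 0,"dz": 0,"rx": 0,"ry": 0,"rz": 0}]}}

```text
t: 21.58
eef_pos: [0.4435, 0.2742, 0.22]
ee_rot: [-3.141, -0.0, 1.481]
contact_force: [-0.1, 0.6, -0.5]
opening: 0.999
grip_force: 0.0
```

```bash
python3 - <<'E'
from h import *
np.set_printoptions(precision=4,suppress=True)
s=robot.read_state();P=vision.camera_params("wrist");p,d=vision.camera("wrist");W=fcloud(d,P);cv2.imwrite("pics/w6.png",p)
print(s['eef_pos'],s['ee_rot'],s['joint_pos'])
# tray from wrist depth: height band near start estimate
m=(W[...,2]>.020)&(W[...,2]<.032)&(np.hypot(W[...,0]-.444,W[...,1]-.2725)<.08);q=W[m]
print("tray wrist",m.sum(),cv2.minAreaRect((q[:,:2]*1000).astype(np.float32)),np.median(q[:,2]))
Pt=vision.camera_params("top");t,dt=vision.camera("top");Wt=cloud(dt,Pt);hs=cv2.cvtColor(t,cv2.COLOR_BGR2HSV)
m=(Wt[...,2]>.006)&(Wt[...,2]<.04)&(abs(Wt[...,0]-.52)<.12)&(abs(Wt[...,1]+.245)<.07)&(Wt[...,1]<-.15)
q=Wt[m];print("blade",cv2.minAreaRect((q[:,:2]*1000).astype(np.float32)),np.percentile(q[:,2],[5,50,95]))
cv2.imwrite("pics/t6.png",np.hstack([cv2.resize(p,(400,300)),cv2.resize(t[90:290,180:447],(400,300))]))
np.savez("t6.npz",t=t,dt=dt)
E
```

```text
[0.4435 0.2742 0.22  ] [-3.1414 -0.      1.4811] [-0.7526  0.253   0.1725  1.9007 -0.0515  0.9923 -0.6471]
tray wrist 5789 ((417.9328918457031, 276.25823974609375), (100.04681396484375, 101.720947265625), 85.00515747070312) 0.026041428409058622
blade ((519.6491088867188, -245.63980102539062), (134.256103515625, 235.7592315673828), 88.60360717773438) [0.0064 0.0169 0.0273]
```

View pics/t6.png

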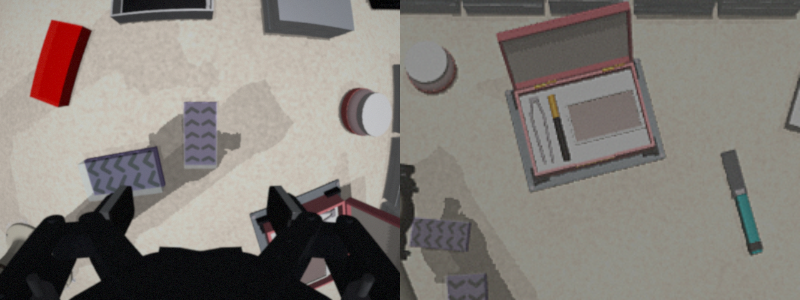

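Left, the wrist view shows the target tray at (200,133), between the larger tray and the open case. Right, the lid is open, the blade lies flat and the bay floor is at (604,107).

```bash
python3 - <<'E'
from h import *
P=vision.camera_params("wrist");p=cv2.imread("pics/w6.png");v,u=np.mgrid[:480,:640]
hsv=cv2.cvtColor(p,cv2.COLOR_BGR2HSV)
m=((hsv[...,0]>110)&(hsv[...,0]<150)&(hsv[...,1]>35)&(u>280)&(u<360)&(v>145)&(v<285)).astype(np.uint8)
m=cv2.morphologyEx(m,cv2.MORPH_CLOSE,np.ones((5,5)));_,l,st,_=cv2.connectedComponentsWithStats(m);k=1+np.argmax(st[1:,4]);print(st[k])
vv,uu=np.nonzero(l==k);w=fish(np.c_[uu,vv],P,.024);print(cv2.minAreaRect((w[:,:2]*1000).astype(np.float32)))
f=np.load("t6.npz");t,dt=f['t'],f['dt'];Pt=vision.camera_params("top");W=cloud(dt,Pt)
c,s=np.cos(.2574),np.sin(.2574);L=(W-[.641,.0267,0])@np.array([[c,s,0],[-s,c,0],[0,0,1]]).T
h=cv2.cvtColor(t,cv2.COLOR_BGR2HSV);print(h[161,316],h[161,300],h[150,290],t[161,316])
U=(np.abs(L[...,0])<.07)&(np.abs(L[...,1]+.035)<.07)&(L[...,2]<.034)&(L[...,2]>.024)
V=h[...,2].astype(int);g=U&(np.abs(V-V[161,316])<12)&(abs(h[...,1].astype(int)-h[161,316,1])<25)
_,l,st,_=cv2.connectedComponentsWithStats(g.astype(np.uint8));k=1+np.argmax(st[1:,4])
b=l==k;print("bay",rect(b,Pt,.030),st[k],"expect",(.6499,-.0071))
c2=(L[...,2]>.045)&(L[...,2]<.053)&(np.abs(L[...,0])<.08)&(np.abs(L[...,1])<.11);print("case top rim",rect(c2,Pt,.05))
E
```

```text
[ 295  163   51  100 3429]
((444.3995056152344, 277.7747802734375), (93.86100769042969, 46.07085037231445), 84.91507720947266)
[  8  24 119] [ 13  35 118] [ 45   4 144] [108 111 119]
bay (array([650.3,  -9.3]), array([ 63.8, 117.3]), 15.61) [292 150  49  34 842] expect (0.6499, -0.0071)
case top rim (array([642.3,  25.6]), array([158. , 210.1]), 14.97)
```

>>> {"method": "play_rows", "body": {"commands": [{"dx": 0,"dy": 0.001,"dz": 0.03,"rx": 0,"ry": 0,"rz": 0},{"dx": 0,"dy": 0,"dz": 0.06,"rx": 0,"ry": 0,"rz": 0},{"dx": 0,"dy": 0,"dz": 0.07,"rx": 0,"ry": 0,"rz": 0},{"dx": 0,"dy": 0,"dz": 0.07,"rx": 0,"ry": 0,"rz": 0},{"dx": 0,"dy": 0,"dz": 0.06,"rx": 0,"ry": 0,"rz": 0},{"dx": 0,"dy": 0,"dz": 0.05,"rx": 0,"ry": 0,"rz": 0},{"dx": 0,"dy": 0,"dz": 0.04,"rx": 0,"ry": 0,"rz": 0},{"dx": 0,"dy": 0,"dz": 0.026,"rx": 0,"ry": 0,"rz": 0},{"dx": 0,"dy": 0,"dz": 0.016,"rx": 0,"ry": 0,"rz": 0},{"dx": 0,"dy": 0,"dz": 0,"rx": 0,"ry": 0,"rz": 0},{"dx": 0,"dy": 0,"dz": 0,"rx": 0,"ry": 0,"rz": 0}]}}

```text
t: 22.6
eef_pos: [0.4441, 0.2744, 0.0091]
ee_rot: [-3.141, 0.0, 1.484]
contact_force: [0.3, -0.5, -0.1]
opening: 1.001
grip_force: 0.0
```

>>> {"method": "play_rows", "body": {"commands": [{"dx": 0,"dy": 0,"dz": 0,"rx": 0,"ry": 0,"rz": 0},{"dx": 0,"dy": 0,"dz": 0,"rx": 0,"ry": 0,"rz": 0},{"dx": 0,"dy": 0,"dz": 0,"rx": 0,"ry": 0,"rz": 0},{"dx": 0,"dy": 0,"dz": 0,"rx": 0,"ry": 0,"rz": 0},{"dx": 0,"dy": 0,"dz": 0,"rx": 0,"ry": 0,"rz": 0},{"dx": 0,"dy": 0,"dz": 0,"rx": 0,"ry": 0,"rz": 0},{"dx": 0,"dy": 0,"dz": 0,"rx": 0,"ry": 0,"rz": 0},{"dx": 0,"dy": 0,"dz": 0,"rx": 0,"ry": 0,"rz": 0},{"dx": 0,"dy": 0,"dz": 0,"rx": 0,"ry": 0,"rz": 0},{"dx": 0,"dy": 0,"dz": 0,"rx": 0,"ry": 0,"rz": 0}], "hand": 1, "newtons": 30}}

```text
t: 23.43
eef_pos: [0.4447, 0.2749, 0.0102]
ee_rot: [3.14, -0.001, 1.485]
contact_force: [-0.5, -0.4, 5.8]
opening: 0.577
grip_force: 31.5
```

>>> {"method": "play_rows", "body": {"commands": [{"dx": 0,"dy": 0,"dz": -0.03,"rx": 0,"ry": 0,"rz": 0},{"dx": 0,"dy": 0,"dz": -0.06,"rx": 0,"ry": 0,"rz": 0},{"dx": 0,"dy": 0,"dz": -0.07,"rx": 0,"ry": 0,"rz": 0},{"dx": 0,"dy": 0,"dz": -0.07,"rx": 0,"ry": 0,"rz": 0},{"dx": 0,"dy": 0,"dz": -0.05,"rx": 0,"ry": 0,"rz": 0},{"dx": -0.053,"dy": 0.046,"dz": 0,"rx": 0,"ry": 0,"rz": 0},{"dx": -0.053,"dy": 0.046,"dz": 0,"rx": 0,"ry": 0,"rz": 0},{"dx": -0.053,"dy": 0.046,"dz": 0,"rx": 0,"ry": 0,"rz": 0},{"dx": -0.053,"dy": 0.046,"dz": 0,"rx": 0,"ry": 0,"rz": 0},{"dx": -0.053,"dy": 0.046,"dz": 0,"rx": 0,"ry": 0,"rz": 0},{"dx": -0.053,"dy": 0.046,"dz": 0,"rx": 0,"ry": 0,"rz": 0},{"dx": -0.053,"dy": 0.046,"dz": 0,"rx": 0,"ry": 0,"rz": 0},{"dx": -0.053,"dy": 0.046,"dz": 0,"rx": 0,"ry": 0,"rz": 0},{"dx": -0.053,"dy": 0.046,"dz": 0,"rx": 0,"ry": 0,"rz": 0},{"dx": -0.053,"dy": 0.046,"dz": 0,"rx": 0,"ry": 0,"rz": 0},{"dx": 0,"dy": 0,"dz": 0,"rx": 0,"ry": 0,"rz": -0.055},{"dx": 0,"dy": 0,"dz": 0,"rx": 0,"ry": 0,"rz": -0.055},{"dx": 0,"dy": 0,"dz": 0,"rx": 0,"ry": 0,"rz": -0.055},{"dx": 0,"dy": 0,"dz": 0,"rx": 0,"ry": 0,"rz": -0.055},{"dx": 0,"dy": 0,"dz": 0,"rx": 0,"ry": 0,"rz": 0}]}}

```text
t: 25.1
eef_pos: [0.6502, -0.0096, 0.1491]
ee_rot: [-3.142, -0.0, 1.833]
contact_force: [-0.5, 0.7, -0.4]
opening: 0.581
grip_force: 31.6
```

```bash
python3 - <<'E'
from h import *
np.set_printoptions(precision=4,suppress=True)
s=robot.read_state();P=vision.camera_params("wrist");p,d=vision.camera("wrist");W=fcloud(d,P);cv2.imwrite("pics/w7.png",p)
print(s['eef_pos'],s['ee_rot'],s['contact_force'],s['opening'])
T=(W-s['eef_pos'])@R.from_euler('xyz',s['ee_rot']).as_matrix()
for u in(270,300,320,340,370): 
    k=[v for v in range(480) if abs(T[v,u,2]+.016)<.008 and abs(T[v,u,1])<.03 and .0<T[v,u,0]<.07]
    if k: print(u,k[0],k[-1],T[k[0],u],T[k[-1],u])
E
```

```text
[ 0.6502 -0.0096  0.1491] [-3.1415 -0.0003  1.8328] [-0.4869  0.6663 -0.386 ] 0.5805544208877769
270 193 324 [ 0.0491 -0.0175 -0.008 ] [ 0.0001 -0.0184 -0.016 ]
300 193 325 [ 0.0491 -0.0064 -0.0091] [ 0.0002 -0.0068 -0.0166]
320 193 323 [ 0.049   0.0008 -0.0085] [ 0.0007  0.0008 -0.0159]
340 193 326 [ 0.0491  0.008  -0.0086] [ 0.0001  0.0084 -0.0173]
370 194 323 [ 0.0492  0.0187 -0.0114] [ 0.0004  0.02   -0.0158]
```

View pics/w7.png

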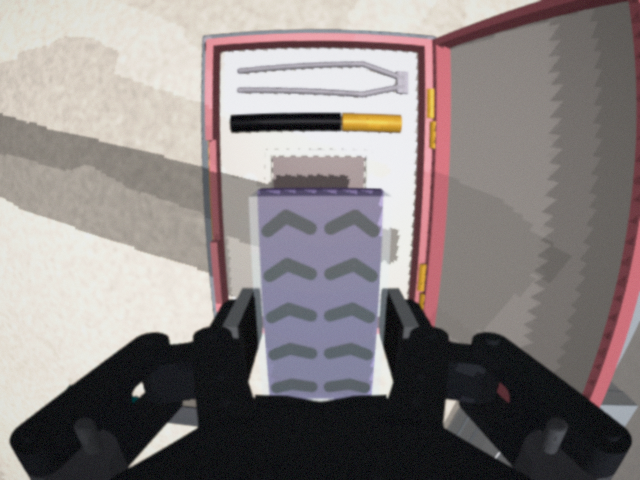

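The wrist view has the tray held level, far end at row 193, over the bay. The bay's visible far edge is at about row 157, columns 272–366. I check the centring.

```bash
python3 - <<'E'
from h import *
np.set_printoptions(precision=4,suppress=True)
s=robot.read_state();P=vision.camera_params("wrist")
w=fish([[272,157],[366,157],[319,157],[268,150],[368,150]],P,.030);print((w-s['eef_pos'])@R.from_euler('xyz',s['ee_rot']).as_matrix())
w=fish([[428,60],[430,150]],P,.05);print((w-s['eef_pos'])@R.from_euler('xyz',s['ee_rot']).as_matrix())
E
```

```text
[[ 0.0585 -0.033   0.1192]
 [ 0.0585  0.033   0.1192]
 [ 0.0582 -0.      0.1192]
 [ 0.0635 -0.0358  0.1192]
 [ 0.0635  0.0343  0.1192]]
[[0.1264 0.0719 0.0992]
 [0.0652 0.0735 0.0992]]
```

>>> {"method": "play_rows", "body": {"commands": [{"dx": 0.003,"dy": 0,"dz": 0.02,"rx": 0,"ry": 0,"rz": 0},{"dx": 0,"dy": 0,"dz": 0.03,"rx": 0,"ry": 0,"rz": 0},{"dx": 0,"dy": 0,"dz": 0.03,"rx": 0,"ry": 0,"rz": 0},{"dx": 0,"dy": 0,"dz": 0.03,"rx": 0,"ry": 0,"rz": 0},{"dx": 0,"dy": 0,"dz": 0.03,"rx": 0,"ry": 0,"rz": 0},{"dx": 0,"dy": 0,"dz": 0.025,"rx": 0,"ry": 0,"rz": 0},{"dx": 0,"dy": 0,"dz": 0.02,"rx": 0,"ry": 0,"rz": 0},{"dx": 0,"dy": 0,"dz": 0.012,"rx": 0,"ry": 0,"rz": 0},{"dx": 0,"dy": 0,"dz": 0.008,"rx": 0,"ry": 0,"rz": 0},{"dx": 0,"dy": 0,"dz": 0.005,"rx": 0,"ry": 0,"rz": 0},{"dx": 0,"dy": 0,"dz": 0,"rx": 0,"ry": 0,"rz": 0},{"dx": 0,"dy": 0,"dz": 0,"rx": 0,"ry": 0,"rz": 0}]}}

```text
t: 26.15
eef_pos: [0.6505, -0.008, 0.0446]
ee_rot: [3.141, 0.0, 1.83]
contact_force: [-0.0, 0.7, -1.2]
opening: 0.577
grip_force: 31.6
```

>>> {"method": "play_rows", "body": {"commands": [{"dx": 0,"dy": 0,"dz": 0.001,"rx": 0,"ry": 0,"rz": 0},{"dx": 0,"dy": 0,"dz": 0.001,"rx": 0,"ry": 0,"rz": 0},{"dx": 0,"dy": 0,"dz": 0,"rx": 0,"ry": 0,"rz": 0},{"dx": 0,"dy": 0,"dz": 0,"rx": 0,"ry": 0,"rz": 0}]}}

```text
t: 26.48
eef_pos: [0.6502, -0.008, 0.0433]
ee_rot: [3.141, 0.0, 1.83]
contact_force: [-0.0, -0.3, -0.9]
opening: 0.58
grip_force: 31.6
```

Another 3 mm or so down, in small steps.

>>> {"method": "play_rows", "body": {"commands": [{"dx": 0,"dy": 0,"dz": 0.002,"rx": 0,"ry": 0,"rz": 0},{"dx": 0,"dy": 0,"dz": 0.002,"rx": 0,"ry": 0,"rz": 0},{"dx": 0,"dy": 0,"dz": 0.0015,"rx": 0,"ry": 0,"rz": 0},{"dx": 0,"dy": 0,"dz": 0,"rx": 0,"ry": 0,"rz": 0},{"dx": 0,"dy": 0,"dz": 0,"rx": 0,"ry": 0,"rz": 0}]}}

```text
t: 26.9
eef_pos: [0.65, -0.008, 0.0403]
ee_rot: [-3.141, -0.0, 1.83]
contact_force: [-0.2, -0.1, 0.4]
opening: 0.578
grip_force: 31.8
```

>>> {"method": "play_rows", "body": {"commands": [{"dx": 0,"dy": 0,"dz": 0.001,"rx": 0,"ry": 0,"rz": 0},{"dx": 0,"dy": 0,"dz": 0,"rx": 0,"ry": 0,"rz": 0}]}}

```text
t: 27.07
eef_pos: [0.65, -0.008, 0.0403]
ee_rot: [3.142, -0.0, 1.83]
contact_force: [-2.5, -0.5, 5.0]
opening: 0.576
grip_force: 32.2
```

>>> {"method": "play_rows", "body": {"commands": [{"dx": 0,"dy": 0,"dz": 0,"rx": 0,"ry": 0,"rz": 0},{"dx": 0,"dy": 0,"dz": 0,"rx": 0,"ry": 0,"rz": 0},{"dx": 0,"dy": 0,"dz": 0,"rx": 0,"ry": 0,"rz": 0},{"dx": 0,"dy": 0,"dz": 0,"rx": 0,"ry": 0,"rz": 0},{"dx": 0,"dy": 0,"dz": 0,"rx": 0,"ry": 0,"rz": 0},{"dx": 0,"dy": 0,"dz": 0,"rx": 0,"ry": 0,"rz": 0},{"dx": 0,"dy": 0,"dz": 0,"rx": 0,"ry": 0,"rz": 0},{"dx": 0,"dy": 0,"dz": 0,"rx": 0,"ry": 0,"rz": 0}], "hand": -1}}

```text
t: 27.73
eef_pos: [0.65, -0.008, 0.0397]
ee_rot: [-3.142, -0.0, 1.83]
contact_force: [-0.0, -0.5, 0.5]
opening: 0.999
grip_force: 0.0
```

>>> {"method": "play_rows", "body": {"commands": [{"dx": 0,"dy": 0,"dz": -0.02,"rx": 0,"ry": 0,"rz": 0},{"dx": 0,"dy": 0,"dz": -0.04,"rx": 0,"ry": 0,"rz": 0},{"dx": 0,"dy": 0,"dz": -0.06,"rx": 0,"ry": 0,"rz": 0},{"dx": 0,"dy": 0,"dz": -0.07,"rx": 0,"ry": 0,"rz": 0},{"dx": 0,"dy": 0,"dz": -0.07,"rx": 0,"ry": 0,"rz": 0},{"dx": 0,"dy": 0,"dz": -0.07,"rx": 0,"ry": 0,"rz": 0},{"dx": 0,"dy": 0,"dz": -0.07,"rx": 0,"ry": 0,"rz": 0},{"dx": 0,"dy": -0.07,"dz": 0,"rx": 0,"ry": 0,"rz": 0},{"dx": 0,"dy": -0.07,"dz": 0,"rx": 0,"ry": 0,"rz": 0},{"dx": 0,"dy": -0.07,"dz": 0,"rx": 0,"ry": 0,"rz": 0},{"dx": 0,"dy": -0.07,"dz": 0,"rx": 0,"ry": 0,"rz": 0},{"dx": 0,"dy": 0,"dz": 0,"rx": 0,"ry": 0,"rz": 0},{"dx": 0,"dy": 0,"dz": 0,"rx": 0,"ry": 0,"rz": 0}]}}

```text
t: 28.82
eef_pos: [0.5131, -0.0446, 0.2408]
ee_rot: [3.141, -0.0, 1.829]
contact_force: [0.2, 0.3, 0.6]
opening: 0.996
grip_force: 0.0
```

```bash
python3 - <<'E'
from h import *
p,q=lidscan();t,dt=vision.camera("top");P=vision.camera_params("top");W=cloud(dt,P)
h=q[:,2]
for a in (.085,.13,.175):
    m=abs(h-a)<.008;print(a,m.sum(),np.percentile(q[m,0],[5,50,95]).round(3))
cv2.imwrite("pics/end.png",np.hstack([cv2.resize(t[90:290,180:447],(400,300)),cv2.resize(p[150:330,220:460],(400,300))]))
c,s=np.cos(.2574),np.sin(.2574);L=(W-[.650,-.008,0])@np.array([[c,s,0],[-s,c,0],[0,0,1]]).T
m=(abs(L[...,0])<.05)&(abs(L[...,1])<.08)&(L[...,2]>.05)&(L[...,2]<.062);x=L[m]
if len(x):
    print("tray",m.sum(),cv2.minAreaRect((x[:,:2]*1000).astype(np.float32)),np.median(x[:,2]),np.linalg.lstsq(np.c_[x[:,:2],np.ones(len(x))],x[:,2],rcond=None)[0])
E
```

```text
0.085 40 [0.082 0.088 0.095]
0.13 43 [0.094 0.1   0.108]
0.175 30 [0.107 0.113 0.121]
tray 158 ((0.5285720825195312, 45.28614807128906), (49.23189926147461, 56.12174606323242), 5.783164978027344) 0.056768693118815654 [ 0.00780747 -0.02109188  0.0573399 ]
```

View pics/end.png

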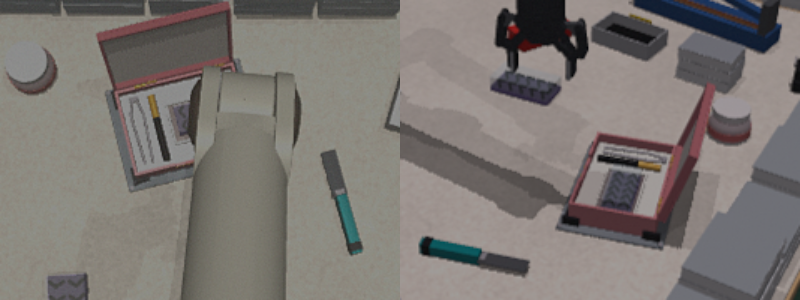

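The crops show the tray in the bay near (622,187), the lid leaning back at about 1.85 rad, the blade flat on the bench and the gripper clear. The tray's top height of 0.057 m means it is seated on the floor. Handing in.

```bash
python3 -c "
from bench import robot
print(robot.close_job())"
```

```text
the job is handed in; nothing more can be done
None
```

The job is handed in, though no verdict came back. By the last measurements the lid stands open at about 1.85 rad, the lash tray sits in the bay with its top at the right height, the blade lies flat on the bench, and the gripper is clear.

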